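Roll the knurled wheel to set the saw's bar stop to its index

TASK

Set the bar-stop gauge for the next cut: press a fingertip lightly on top of the knurled wheel and roll it, stroke by stroke, until the gap has closed so far that the face of the sliding stop lines up with the tip of the pointed index beside the bed; then take the hand clear. Move the stop only by the wheel, never by pushing the stop itself, and do not press the wheel hard. Pick nothing up, and leave the loose parts and tools standing around the gauge where they are.

Things in the scene. Friction and masses are not known exactly. Their poses are not given: they have to be found in the camera images.
- gauge: Bar-stop gauge, fixed to the bench: dark base plate 175 x 270 mm; on it, on soft rubber mounts, a head with a steel bed along y (44 mm wide, top 42 mm above the bench), stop and wheel. Origin on the bench below the bed's middle; x across the bed away from the wheel, y along the bed, z up. Anvil block, top at 87 mm, at the -y end, its face at y = -100 mm.
- wheel: Knurled steel wheel, 70 mm across, 24 mm wide. Origin at its centre (x -65, y 0, z 75 mm in the gauge's frame); axle along the gauge's x; its frame turns with it. Rolling the top of the rim towards the gauge's -y closes the gap: 15 mm of stop travel per 35 mm of rim (per radian); the other way opens it. Drag about 1.5 N at the rim; it stays where left. Whole travel 5 rad.
- wheel_top (a point): Top of the wheel's rim, mid width, 110 mm above the bench untouched; does not turn. Cheek plates 62 mm long (y), 85 mm high, stand 4 mm from its sides. Wheel and whole head are sprung: they give downward from about 3.5 N, 1 mm more per 0.8 N, to a solid stop after 8 mm (10 N). A shut fingertip pressed 3 to 5 mm down and drawn 30 to 45 mm straight across the top, along the gauge's y, rolls it.
- stop: Sliding stop, a dark steel block 64 (x) x 36 (y) x 30 mm on the bed, top 72.5 mm above the bench, bright edge towards the anvil. Origin in its face towards the anvil, at its underside. Starts 25 to 70 mm short of the index, on the index's +y side. Geared to the wheel; not to be pushed.
- stop_face (a point): Point on the stop's face towards the anvil, at the end nearest the index. Axes as the gauge's.
- index_tip (a point): Tip of the gauge mark: a 20 mm steel cone pointing at the bed (gauge's -x) from a post 66 mm high, fixed on the base plate on the side of the bed away from the wheel; tip 57.5 mm above the bench, 3 mm from the side of the passing stop. Axes as the gauge's. The stop is set when stop_face and index_tip have the same y in the gauge's frame.
- bush: plain steel bush (ring), 38 mm across, 32 mm tall, standing on the bench beside the gauge. Bystander. Origin at the middle of its underside.
- offcut: dark steel bar offcut, 28 mm across, 55 mm tall, standing on end. Bystander. Origin at the middle of its underside.
- wrench: steel wrench lying flat on the bench in front of the gauge (its +x side). Bystander. Origin under the wrench; it lies roughly along the gauge's y, and is under 20 mm high.
- tin: closed round metal tin, 66 mm across, 60 mm tall, beyond the gauge's +y end. Bystander. Origin at the middle of its underside.
- carton: small cardboard carton 75 x 60 x 45 mm, beyond the gauge's -y end. Bystander. Origin at the middle of its underside.
- roller: brass roller 22 mm across, 40 mm tall, standing on end. Bystander. Origin at the middle of its underside.

How it is judged:
By the outcome, as a careful person would: the job done as asked, in the order asked, and still so for the second after the job is handed in, with the robot touching nothing.
It also fails if it takes over 54 s, if anything falls off the work surface, if the arm or the gripper's body presses on something with over 40 N, if the wrist force passes 120 N, or if a joint passes its speed limit or range.

ROBOT

A 6-joint arm with a two-finger parallel gripper is mounted at the origin on the work surface. World frame = base frame: x ahead of the robot, y to its left, z up, the work surface at z = 0. Lengths are in mm, angles in degrees, forces in N, time in s.
With the tool pointing down it reaches from about 300 to 850 mm from the base axis. Payload 4.2 kg.
Tool frame: the origin (TCP) lies on the centre line of the jaws, within the pads' length; the fingertips stand 14 mm ahead of it and the grasp point (between the pads) lies 5 mm behind it; x points along the fingers, y is the direction in which the jaws open and shut, and the axes are right-handed (so a half turn about x gives the same grasp; the last joint's range is limited). The gripper opens to 91 mm and grips with 3 to 60 N. Pads are 32 mm wide; open, the fingers measure 118 mm over their backs; the gripper's body (76 mm by 178 mm) begins 60 mm behind the grasp point.
Start: joints at [-69.213, 18.312, 89.639, -0, 72.044, -1.146], TCP at [214.777, -533.397, 227.976] pointing down, gripper open.
Joint ranges: [-177.97, 177.97], [-48.28, 115.42], [12.27, 149.76], [-77.06, 257.06], [2.81, 150.46], [-146.56, 146.56]. Speed limits (degrees/s): [147.25, 147.25, 180, 180, 180, 180].

INTERFACE

Orientations are given as [roll, pitch, yaw] about the fixed x, y, z axes, in that order (R = Rz(yaw) Ry(pitch) Rx(roll)).
In Python, from workcell import readout, optics, env gives the robot as it stands.
- The arm moves only by the shell command python3 -m creep 'ROWS' [OPENING] [FORCE]. ROWS is JSON, a list of rows, each an object with "translation": the shift along the world's x, y, z in cm, a list of three; "delta_rot": the turn, a rotation vector about the world's x, y, z in rad, a list of three. In form: [{"translation": [dx, dy, dz], "delta_rot": [rx, ry, rz]}, ...]. A call has 1 to 5 rows; each row shifts and turns the commanded pose from where the row before left it; what a row does not reach is not made up. A row lasts 1/12 s, in which the tool goes at most 41.7 mm and 7.16 degrees, less where a joint would pass 70% of its speed; a pose out of reach is approached as far as the arm can. A call with a gripper value outside its range is refused whole. OPENING is the gripper's target within -1 to 1 (fully open at 1, half-way at 0, shut at -1), set as the call begins (- or left out, the last holds). The fingers move at their own pace and stop on an object; FORCE is the grip in N (left out, the last holds). Time passes only in rows, so rows that do not move let the fingers close. It gives the time, the measured TCP pose, the force and the opening at its end, in the units of the state.
- readout.state(): the state, without advancing time (a new reading comes with each control period).
- optics.grab_frame(name): name is "side" or "top"; returns (picture, depth): 384x512x3 uint8, red, green, blue; 384x512 float32, mm along the optical axis (not along the pixel's ray), 0 where there is no reading.
- optics.camera_params(name): a dict with "mtx" (3x3 intrinsics, pixels), "R" (3x3) and "t" (3): a world point X has camera coordinates R X + t. Camera axes: x right, y down, z forward; pixel columns grow to the right and rows downward; lengths in mm; the calibration is good to about 2 mm. A picture is of the moment at which its call begins. camera_params takes no time and is no camera call.
- env.job_done(): hands the job in, once; it reports no verdict.
The state is a dict: "time_s": time; "qpos": joint angles; "qvel": joint speeds; "effort": joint torques, N m; "ee_pos": TCP position; "ee_rot": TCP orientation; "force": force on the tool from outside, world axes, zero at the start; "torque": the same for the moment, N m; "gripper_width": finger opening in mm.
Only numpy, scipy, OpenCV 4.12 (cv2) and the standard library are available. Lean on these libraries where they do the work, as an engineer would, in place of code of your own. Each camera call takes 0.05 s, during which the arm holds its last target.

## Working session

There is one attempt and no reset: what is moved stays moved. The work goes in short steps, Python scripts to look and compute and a shell command to move; the robot and the scene stay as the last step left them, time stands still between calls to the robot, and variables do not carry over. Pictures are saved under pics/ and viewed, and the job is handed in when it is done.

```bash
ls; mkdir -p pics
python3 - <<'E'
from workcell import readout, optics
import cv2
print(readout.state())
for n in("side","top"):
    p,d=optics.grab_frame(n)
    cv2.imwrite(f"pics/{n}0.png",cv2.cvtColor(cv2.resize(p,None,fx=1.5,fy=1.5,interpolation=cv2.INTER_CUBIC),cv2.COLOR_RGB2BGR))
    c=optics.camera_params(n); print(n,c['mtx'],c['R'],c['t'])
E
```

```text
pics
{'time_s': 0.0, 'qpos': array([-6.92126933e+01,  1.83523465e+01,  8.97042566e+01, -2.31871824e-03,
        7.20432695e+01, -1.14592151e+00]), 'qvel': array([-0.05762261,  0.06104711, -0.16365047,  0.05997037, -0.08593453,
       -0.01360589]), 'effort': array([ 6.26748570e-04, -4.12454152e+01, -2.31976426e+01,  7.26849446e-02,
        4.59113298e-02, -1.51887384e-04]), 'ee_pos': array([ 214.60333765, -532.95590496,  227.12774348]), 'ee_rot': array([-89.88141623,  89.90010307, 112.05252871]), 'force': array([ 0.27795644,  0.09240947, -0.20230504]), 'torque': array([-0.02345238,  0.00655278, -0.0997025 ]), 'gripper_width': 90.87432993919106}
side [[366.17681491   0.         252.14609085]
 [  0.         366.17681491 193.71204638]
 [  0.           0.           1.        ]] [[-0.99823065 -0.05942719  0.00199436]
 [-0.03277983  0.52201745 -0.85230468]
 [ 0.04960898 -0.85086203 -0.52304183]] [575.45545753  78.84326124 771.76179966]
top [[391.54575689   0.         251.33322224]
 [  0.         391.54575689 185.08292632]
 [  0.           0.           1.        ]] [[-0.02615361 -0.99963127 -0.00730138]
 [-0.99897984  0.02640415 -0.03663475]
 [ 0.03681402  0.0063358  -0.99930205]] [ 61.60479317 568.97801765 868.090991  ]
```

View pics/side0.png

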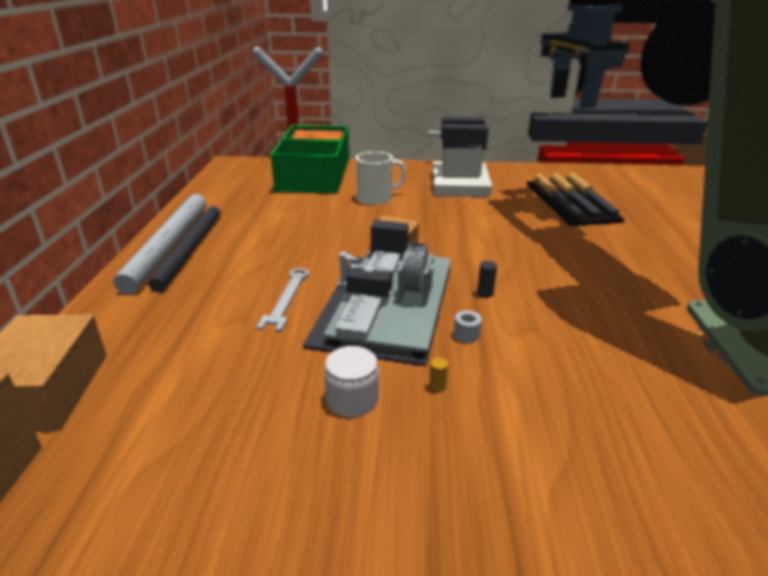

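View pics/top0.png

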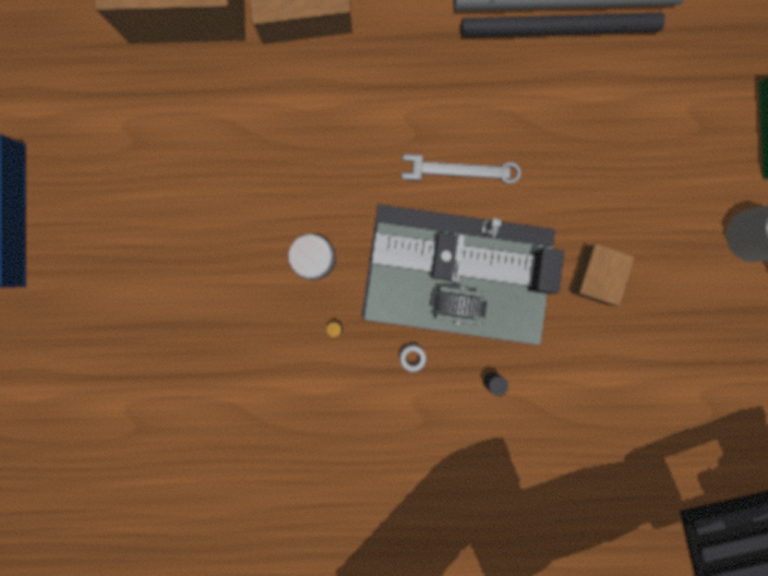

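The side view shows the gauge around (380,290), with the stop, the cone at about (345,262) and the wheel at (415,272). The top view shows the stop at (446,256), index at (492,228), wheel at (460,303), and anvil at (548,270). I'll zoom in on both.

```bash
cat > h.py <<'E'
import numpy as np, cv2
from workcell import readout, optics
def ray(n,u,v,z):
    c=optics.camera_params(n); R=c['R'];o=-R.T@c['t']
    d=R.T@np.linalg.inv(c['mtx'])@np.array([u,v,1.]); return o+d*(z-o[2])/d[2]
def proj(n,X):
    c=optics.camera_params(n); p=c['mtx']@(c['R']@np.asarray(X,float)+c['t']); return p[:2]/p[2]
def crop(p,x0,y0,w,h,s,name):
    im=cv2.resize(p[y0:y0+h,x0:x0+w],None,fx=s,fy=s,interpolation=cv2.INTER_CUBIC)
    cv2.imwrite(name,cv2.cvtColor(im,cv2.COLOR_RGB2BGR))
E
python3 - <<'E'
from h import *
p,d=optics.grab_frame("top"); np.save("top0.npy",p); np.save("top0d.npy",d)
crop(p,235,130,150,105,5,"pics/topc.png")
p,d=optics.grab_frame("side"); np.save("side0.npy",p)
crop(p,200,140,110,100,6,"pics/sidec.png")
E
```

```text
(no output)
```

View pics/topc.png

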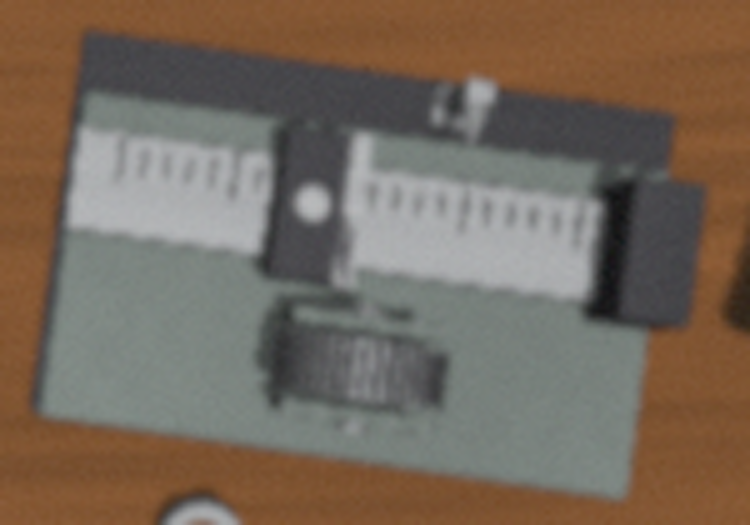

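View pics/sidec.png

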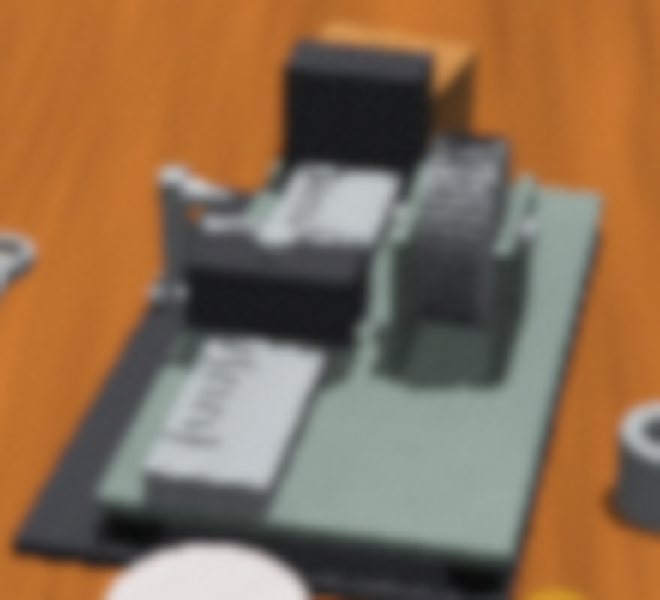

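Run:
```python
from h import *
c=lambda u,v:((u+.5)/5-.5+235,(v+.5)/5-.5+130)
T=lambda u,v,z:ray("top",*c(u,v),z)
P={k:T(*a) for k,a in dict(TL=(85,32,6),TR=(675,115,6),BR=(628,497,6),BL=(38,413,6),sA=(373,133,72.5),sB=(355,285,72.5),tip=(472,143,57.5),post=(482,88,66),anA=(638,180,87),anB=(618,322,87),wc=(358,370,105)).items()}
for k in P: print(k,P[k].round(1))
a=(P['TL']-P['TR'])+(P['BL']-P['BR']); print('yaw y-axis',np.degrees(np.arctan2(-a[0],a[1])))
b=P['TL']-P['BL']+P['TR']-P['BR'];print('xaxis yaw',np.degrees(np.arctan2(b[1],b[0])))
e=P['sA']-P['sB'];print(np.degrees(np.arctan2(e[1],e[0])),np.linalg.norm(e))
y=np.radians((np.degrees(np.arctan2(-a[0],a[1]))))
Y=np.array([-np.sin(y),np.cos(y),0])
for k in P: print(k,(P[k]@Y).round(1), (P[k]@np.array([np.cos(y),np.sin(y),0])).round(1))
d=np.load("top0d.npy")
for v in range(196,212,2): print(v,d[v,288:330:3].round(0))
```

```text
TL [681.8  43.1   6. ]
TR [ 636.9 -222.2    6. ]
BR [ 465.6 -194.8    6. ]
BL [510.1  68.8   6. ]
sA [625.3 -76.2  72.5]
sB [562.  -66.7  72.5]
tip [ 621.5 -120.3   57.5]
post [ 643.8 -123.6   66. ]
anA [ 601.5 -182.    87. ]
anB [ 543.6 -171.7   87. ]
wc [527.  -62.6 105. ]
yaw y-axis -9.59291312383592
xaxis yaw -8.796041515367735
-8.528811172344023 64.03739263254732
TL 156.2 665.1
TR -113.0 665.0
BR -114.5 491.6
BL 152.8 491.5
sA 29.0 629.3
sB 27.9 565.2
tip -15.0 632.9
post -14.6 655.4
anA -79.2 623.4
anB -78.7 564.6
wc 26.1 530.1
196 [859. 803. 793. 858. 857. 858. 823. 804. 802. 803. 799. 802. 859. 859.]
198 [860. 805. 793. 784. 782. 777. 774. 775. 856. 857. 843. 809. 861. 858.]
200 [859. 801. 791. 785. 781. 781. 776. 777. 775. 780. 783. 787. 860. 857.]
202 [858. 800. 791. 784. 782. 778. 775. 775. 776. 780. 782. 789. 796. 859.]
204 [857. 795. 788. 784. 777. 776. 776. 776. 776. 779. 781. 789. 804. 858.]
206 [860. 796. 786. 785. 778. 779. 775. 776. 778. 780. 782. 789. 856. 860.]
208 [858. 859. 857. 785. 783. 779. 775. 777. 778. 779. 782. 787. 855. 860.]
210 [858. 802. 802. 847. 858. 857. 861. 777. 776. 775. 783. 791. 858. 856.]
```

Run:
```python
from h import *
from scipy.spatial.transform import Rotation as Ro
y=np.radians(-9.1);X=np.array([np.cos(y),np.sin(y)]);Y=np.array([-np.sin(y),np.cos(y)])
d=np.load("top0d.npy");c=optics.camera_params("top");K=c['mtx'];R=c['R']
v,u=np.mgrid[190:220,284:332]
z=d[190:220,284:332];pc=np.stack([(u-K[0,2])*z/K[0,0],(v-K[1,2])*z/K[1,1],z],-1).reshape(-1,3)
W=(pc-c['t'])@R
q=W[W[:,2]>90]; print(len(q),q.mean(0),q[:,2].max()); 
gx=q[:,:2]@X;gy=q[:,:2]@Y;print('wheel g x',np.percentile(gx,[2,50,98]),'y',np.percentile(gy,[2,50,98]))
ma=q[:,2]>104;print('top y',np.percentile(gy[ma],[2,50,98]))
for n,P in dict(sA=(625.3,-76.2),sB=(562,-66.7),tip=(621.5,-120.3),anA=(601.5,-182),anB=(543.6,-171.7),TL=(681.8,43.1),TR=(636.9,-222.2),BR=(465.6,-194.8),BL=(510.1,68.8)).items(): print(n,np.dot(P,X).round(1),np.dot(P,Y).round(1))
s=readout.state();M=Ro.from_euler('xyz',s['ee_rot'],degrees=True).as_matrix();print(M.round(3))
```

```text
386 [526.61747204 -64.75551312 107.40348893] 888.779271504577
wheel g x [518.83697378 530.09227008 541.7368598 ] y [-13.38473669  19.92559879  48.42713658]
top y [-3.41997504 17.82360112 38.43736549]
sA 629.5 23.7
sB 565.5 23.0
tip 632.7 -20.5
anA 622.7 -84.6
anB 563.9 -83.6
TL 666.4 150.4
TR 664.0 -118.7
BR 490.5 -118.7
BL 492.8 148.6
[[-0.     0.374 -0.928]
 [ 0.001 -0.928 -0.374]
 [-1.    -0.001 -0.   ]]
```

```bash
A='[{"translation":[2.1,3.23,0],"delta_rot":[0,0,0.0687]},{"translation":[2.1,3.23,0],"delta_rot":[0,0,0.0687]},{"translation":[2.1,3.23,0],"delta_rot":[0,0,0.0687]},{"translation":[2.1,3.23,0],"delta_rot":[0,0,0.0687]},{"translation":[2.1,3.23,0],"delta_rot":[0,0,0.0687]}]' ; echo skip >/dev/null
python3 -m creep '[{"translation":[2.1,3.23,0],"delta_rot":[0,0,0.0687]},{"translation":[2.1,3.23,0],"delta_rot":[0,0,0.0687]},{"translation":[2.1,3.23,0],"delta_rot":[0,0,0.0687]},{"translation":[2.1,3.23,0],"delta_rot":[0,0,0.0687]},{"translation":[2.1,3.23,0],"delta_rot":[0,0,0.0687]}]' -1 10
```

```text
time_s: 0.62
ee_pos: [320.2, -370.3, 227.8]
ee_rot: [-134.9, 90.0, 86.8]
force: [1.4, -0.2, 0.2]
gripper_width: 60.6
```

```bash
python3 -m creep '[{"translation":[2.1,3.23,0],"delta_rot":[0,0,0.0687]},{"translation":[2.1,3.23,0],"delta_rot":[0,0,0.0687]},{"translation":[2.1,3.23,0],"delta_rot":[0,0,0.0687]},{"translation":[2.1,3.23,0],"delta_rot":[0,0,0.0687]},{"translation":[2.1,3.23,0],"delta_rot":[0,0,0.0687]}]'
```

```text
time_s: 1.03
ee_pos: [425.3, -208.6, 228.0]
ee_rot: [77.3, 90.0, -41.2]
force: [0.2, -1.4, -0.8]
gripper_width: 27.3
```

```bash
python3 -m creep '[{"translation":[2.1,3.23,0],"delta_rot":[0,0,0.0687]},{"translation":[2.1,3.23,0],"delta_rot":[0,0,0.0687]},{"translation":[2.1,3.23,0],"delta_rot":[0,0,0.0687]},{"translation":[2.1,3.23,0],"delta_rot":[0,0,0.0687]},{"translation":[2.1,3.23,0],"delta_rot":[0,0,0.0687]}]'
python3 -m creep '[{"translation":[0,0,0],"delta_rot":[0,0,0]},{"translation":[0,0,0],"delta_rot":[0,0,0]},{"translation":[0,0,0],"delta_rot":[0,0,0]}]'
```

```text
time_s: 1.45
ee_pos: [530.4, -47.0, 227.9]
ee_rot: [7.2, 90.0, -91.7]
force: [0.4, -0.7, 0.8]
gripper_width: 0.9
time_s: 1.7
ee_pos: [529.3, -49.0, 227.6]
ee_rot: [-59.1, 89.9, -158.1]
force: [-0.2, -0.3, -0.8]
gripper_width: 0.6
```

```bash
python3 -m creep '[{"translation":[0,0,-3],"delta_rot":[0,0,0]},{"translation":[0,0,-3],"delta_rot":[0,0,0]},{"translation":[0,0,-2.7],"delta_rot":[0,0,0]},{"translation":[0,0,0],"delta_rot":[0,0,0]},{"translation":[0,0,0],"delta_rot":[0,0,0]}]'
python3 - <<'E'
from h import *
p,d=optics.grab_frame("side"); crop(p,200,100,130,120,5,"pics/side1.png")
p,d=optics.grab_frame("top"); crop(p,235,130,150,105,5,"pics/top1.png")
from scipy.spatial.transform import Rotation as Ro
print(Ro.from_euler('xyz',readout.state()['ee_rot'],degrees=True).as_matrix().round(3), readout.state()['force'])
E
```

```text
time_s: 2.12
ee_pos: [528.5, -50.1, 140.5]
ee_rot: [-83.0, 89.8, 177.8]
force: [0.4, -0.0, 0.6]
gripper_width: 0.4
[[ 0.003  0.987 -0.158]
 [-0.    -0.158 -0.987]
 [-1.     0.003 -0.   ]] [-0.11451076  0.37306875  0.1984968 ]
```

View pics/side1.png

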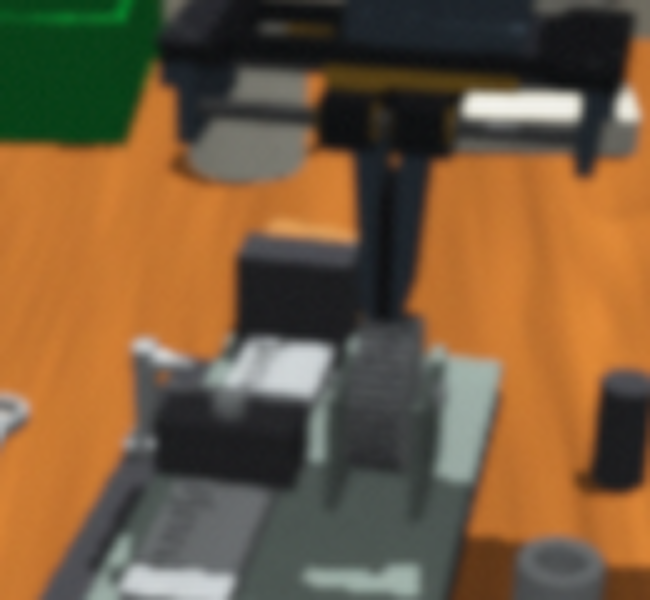

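View pics/top1.png

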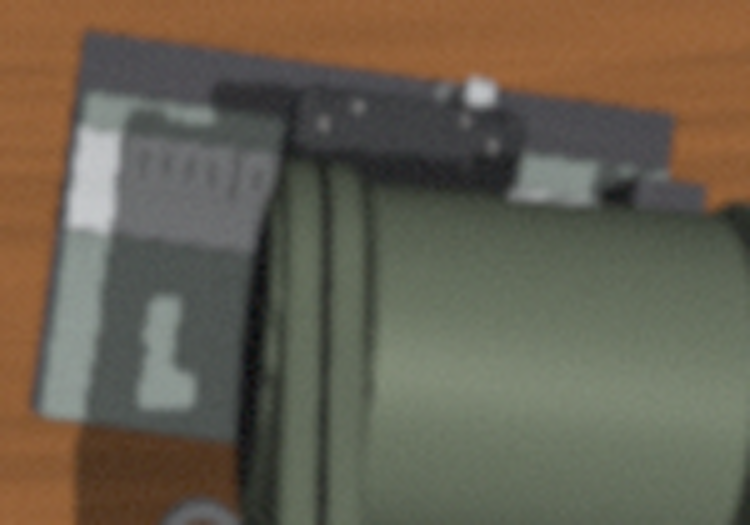

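The side view shows the closed fingertips at (385,310) centred over the wheel. The top view is blocked by the arm. Pressing down gently.

```bash
python3 -m creep '[{"translation":[0,0,-0.8],"delta_rot":[0,0,0]},{"translation":[0,0,-0.6],"delta_rot":[0,0,0]},{"translation":[0,0,-0.2],"delta_rot":[0,0,0]},{"translation":[0,0,0],"delta_rot":[0,0,0]}]'
python3 -m creep '[{"translation":[0,0,-0.15],"delta_rot":[0,0,0]},{"translation":[0,0,-0.1],"delta_rot":[0,0,0]},{"translation":[0,0,0],"delta_rot":[0,0,0]}]'
```

```text
time_s: 2.55
ee_pos: [529.4, -48.8, 124.6]
ee_rot: [-86.1, 90.0, 174.9]
force: [-0.3, 0.3, 0.2]
gripper_width: 0.3
time_s: 2.8
ee_pos: [529.9, -48.9, 122.9]
ee_rot: [83.7, 90.0, -15.3]
force: [-1.2, -0.4, 4.2]
gripper_width: 0.8
```

```bash
python3 -m creep '[{"translation":[0,0,-0.15],"delta_rot":[0,0,0]},{"translation":[0,0,-0.1],"delta_rot":[0,0,0]},{"translation":[0,0,0],"delta_rot":[0,0,0]}]'
```

```text
time_s: 3.05
ee_pos: [529.9, -48.9, 120.6]
ee_rot: [88.6, 90.0, -10.4]
force: [-1.9, 0.8, 6.7]
gripper_width: 0.7
```

```bash
python3 -m creep '[{"translation":[-0.057,-0.355,0],"delta_rot":[0,0,0]},{"translation":[-0.057,-0.355,0],"delta_rot":[0,0,0]},{"translation":[-0.057,-0.355,0],"delta_rot":[0,0,0]},{"translation":[-0.057,-0.355,0],"delta_rot":[0,0,0]},{"translation":[-0.057,-0.355,0],"delta_rot":[0,0,0]}]'
python3 -m creep '[{"translation":[-0.057,-0.355,0],"delta_rot":[0,0,0]},{"translation":[-0.057,-0.355,0],"delta_rot":[0,0,0]},{"translation":[-0.057,-0.355,0],"delta_rot":[0,0,0]},{"translation":[-0.057,-0.355,0],"delta_rot":[0,0,0]},{"translation":[-0.057,-0.355,0],"delta_rot":[0,0,0]}]'
python3 - <<'E'
from h import *
p,d=optics.grab_frame("side"); crop(p,200,100,130,120,5,"pics/side2.png")
E
```

```text
time_s: 3.47
ee_pos: [527.0, -66.2, 120.8]
ee_rot: [152.0, 89.9, 53.0]
force: [-2.4, 2.2, 6.1]
gripper_width: 0.5
time_s: 3.88
ee_pos: [524.0, -84.0, 120.7]
ee_rot: [166.3, 89.9, 67.3]
force: [-2.3, 1.7, 6.3]
gripper_width: 0.3
```

View pics/side2.png

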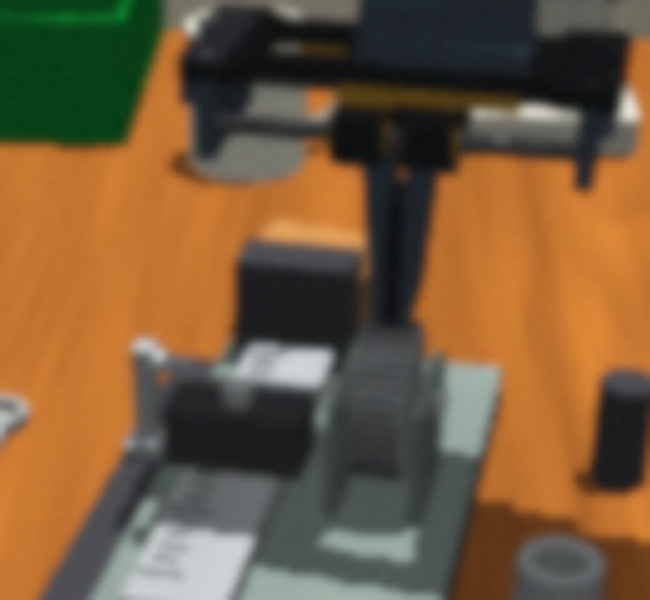

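The stop has moved toward the anvil (its near face shifted about 15 px in the crop), so the wheel is rolling. Lift, return and repeat the stroke.

```bash
python3 -m creep '[{"translation":[0,0,0.8],"delta_rot":[0,0,0]},{"translation":[0,0,0.8],"delta_rot":[0,0,0]},{"translation":[0.19,1.19,0],"delta_rot":[0,0,0]},{"translation":[0.19,1.19,0],"delta_rot":[0,0,0]},{"translation":[0.19,1.19,0],"delta_rot":[0,0,0]}]'
python3 -m creep '[{"translation":[0,0,0],"delta_rot":[0,0,0]},{"translation":[0,0,0],"delta_rot":[0,0,0]}]'
```

```text
time_s: 4.35
ee_pos: [529.9, -47.3, 136.0]
ee_rot: [152.3, 90.0, 53.3]
force: [-0.0, -0.0, 0.2]
gripper_width: 0.6
time_s: 4.52
ee_pos: [529.7, -47.5, 135.6]
ee_rot: [-70.9, 90.0, -169.8]
force: [-0.5, 0.2, 0.0]
gripper_width: 0.3
```

```bash
python3 -m creep '[{"translation":[0,0,-0.8],"delta_rot":[0,0,0]},{"translation":[0,0,-0.4],"delta_rot":[0,0,0]},{"translation":[0,0,-0.2],"delta_rot":[0,0,0]},{"translation":[0,0,-0.2],"delta_rot":[0,0,0]},{"translation":[0,0,0],"delta_rot":[0,0,0]}]'
```

```text
time_s: 4.93
ee_pos: [529.7, -48.7, 120.0]
ee_rot: [-154.6, 90.0, 106.4]
force: [-1.7, 2.7, 6.3]
gripper_width: 0.5
```

```bash
python3 -m creep '[{"translation":[-0.057,-0.355,0],"delta_rot":[0,0,0]},{"translation":[-0.057,-0.355,0],"delta_rot":[0,0,0]},{"translation":[-0.057,-0.355,0],"delta_rot":[0,0,0]},{"translation":[-0.057,-0.355,0],"delta_rot":[0,0,0]},{"translation":[-0.057,-0.355,0],"delta_rot":[0,0,0]}]'
python3 -m creep '[{"translation":[-0.057,-0.355,0],"delta_rot":[0,0,0]},{"translation":[-0.057,-0.355,0],"delta_rot":[0,0,0]},{"translation":[-0.057,-0.355,0],"delta_rot":[0,0,0]},{"translation":[-0.057,-0.355,0],"delta_rot":[0,0,0]},{"translation":[-0.057,-0.355,0],"delta_rot":[0,0,0]}]'
python3 -m creep '[{"translation":[0,0,0],"delta_rot":[0,0,0]},{"translation":[0,0,1],"delta_rot":[0,0,0]},{"translation":[0,0,2],"delta_rot":[0,0,0]},{"translation":[0,0,3],"delta_rot":[0,0,0]},{"translation":[0,0,3],"delta_rot":[0,0,0]}]'
```

```text
time_s: 5.35
ee_pos: [526.7, -66.5, 120.4]
ee_rot: [-162.4, 89.9, 98.5]
force: [-1.4, 1.9, 5.3]
gripper_width: 0.7
time_s: 5.77
ee_pos: [523.6, -84.3, 120.3]
ee_rot: [-144.3, 89.9, 116.6]
force: [-0.5, 1.6, 6.2]
gripper_width: -0.0
time_s: 6.18
ee_pos: [523.3, -84.4, 210.5]
ee_rot: [-87.2, 89.9, 173.7]
force: [0.7, -0.5, 0.6]
gripper_width: 0.4
```

```bash
python3 -m creep '[{"translation":[-0.5,-4,0],"delta_rot":[0,0,0]},{"translation":[-0.5,-4,0],"delta_rot":[0,0,0]},{"translation":[-0.5,-4,0],"delta_rot":[0,0,0]},{"translation":[-0.5,-4,0],"delta_rot":[0,0,0]},{"translation":[-0.5,-4,0],"delta_rot":[0,0,0]}]'
python3 -m creep '[{"translation":[-0.5,-4,0],"delta_rot":[0,0,0]},{"translation":[-0.5,-4,0],"delta_rot":[0,0,0]},{"translation":[-0.5,-4,0],"delta_rot":[0,0,0]},{"translation":[0,0,0],"delta_rot":[0,0,0]},{"translation":[0,0,0],"delta_rot":[0,0,0]}]'
python3 - <<'E'
from h import *
p,d=optics.grab_frame("top"); crop(p,235,130,150,105,5,"pics/top3.png")
crop(p,285,140,60,45,12,"pics/top3z.png")
p,d=optics.grab_frame("side"); crop(p,200,140,110,100,6,"pics/side3.png")
E
```

```text
time_s: 6.6
ee_pos: [498.4, -286.1, 210.3]
ee_rot: [58.9, 90.0, -40.2]
force: [0.6, -0.3, -0.4]
gripper_width: 0.5
time_s: 7.02
ee_pos: [483.1, -406.1, 209.3]
ee_rot: [-131.4, 89.9, 129.4]
force: [-0.7, 1.0, 0.3]
gripper_width: 0.4
```

View pics/top3z.png

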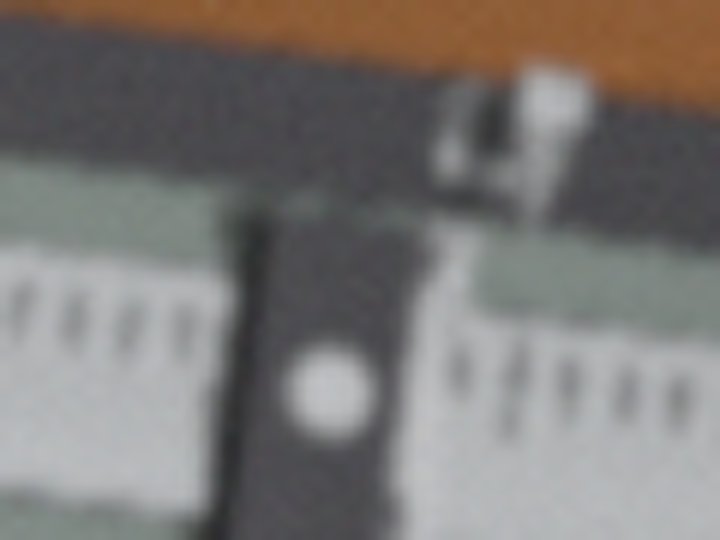

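View pics/top3.png

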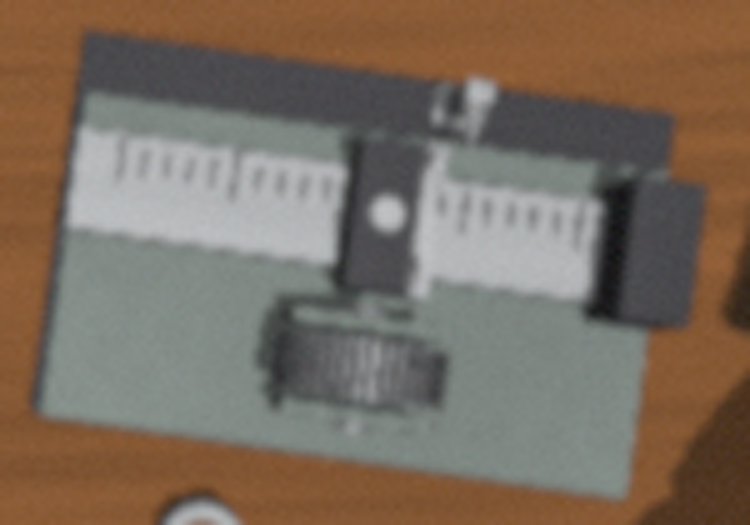

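View pics/side3.png

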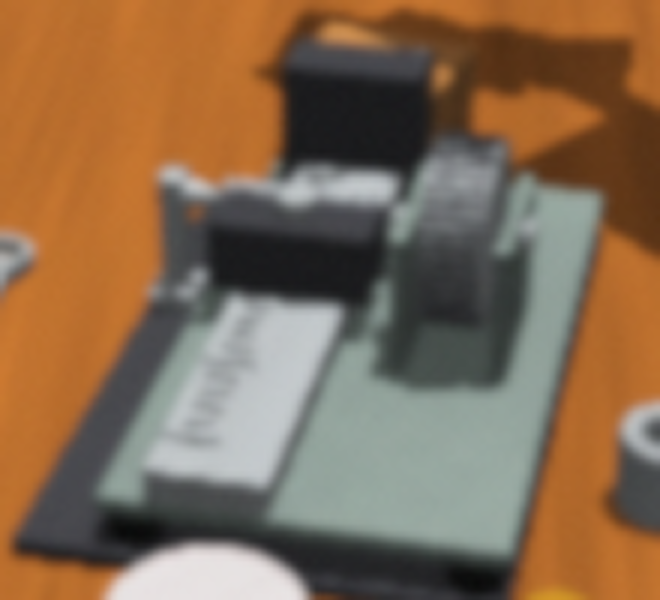

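```bash
cat > m.py <<'E'
from h import *
import sys
F=np.mean([optics.grab_frame("top")[0].astype(float) for _ in range(8)],0)
np.save("avg.npy",F)
y=np.radians(-9.1);X=np.array([np.cos(y),np.sin(y)]);Y=np.array([-np.sin(y),np.cos(y)])
G=F.mean(2)
crop(np.clip(F,0,255).astype(np.uint8),300,140,40,30,18,sys.argv[1])
r=[]
c0=float(sys.argv[2])
red=F[:,:,0]
for v in range(156,163):
    row=red[v]
    print(v,row[int(c0)-8:int(c0)+14].round(0).astype(int))
print('cone')
for v in range(146,161):
    print(v,G[v,322:340].round(0).astype(int))
E
python3 m.py pics/top4.png 324
```

```text
156 [ 74  78  79  78  75  74  70  66  69  76  86  98 115 129 117  90  73  72
  72  71  73  72]
157 [ 84  90  92  88  87  87  83  79  78  80  80  86 106 118 104  79  72  72
  72  72  72  71]
158 [ 87  92  93  95 105 117 119 115 109 102  94  93 104 110  97  83  81  80
  75  74  73  70]
159 [ 81  82  82  93 113 133 143 148 140 124 114 110 114 116 107 102 100  96
  89  84  80  79]
160 [ 76  75  78  86 108 129 150 162 153 134 124 123 125 124 123 120 119 115
 108 103 101  98]
161 [ 75  75  77  84 102 128 157 168 153 134 126 127 127 128 128 128 126 125
 123 122 121 119]
162 [ 75  76  78  87 109 142 168 169 148 131 126 126 128 128 128 127 127 128
 127 127 126 126]
cone
146 [ 81  91  97  91  86  92 122 151 156 149 140 127 107  95  94  94  95  93]
147 [ 90 100  99  89  76  88 129 166 176 170 162 144 110  87  84  86  87  87]
148 [ 98 103  94  77  68  89 135 172 182 179 172 151 108  78  75  78  80  80]
149 [ 98  98  85  64  63  90 133 167 178 175 167 142 102  76  73  73  75  74]
150 [105  99  77  58  61  87 126 155 163 158 145 120  92  74  72  72  73  73]
151 [124 109  78  59  62  85 120 144 150 139 118  94  78  72  72  73  73  72]
152 [140 120  87  71  74  94 122 144 147 132 105  83  75  73  73  73  73  74]
153 [141 122  96  91 100 114 128 144 146 127  98  77  74  74  74  73  73  74]
154 [122 109  96 101 118 130 132 140 138 118  89  76  75  75  75  75  74  75]
155 [ 90  84  84  92 110 123 129 136 130 103  80  74  73  73  74  74  74  74]
156 [ 71  67  70  77  87  99 116 130 118  91  74  72  73  72  74  73  73  73]
157 [ 85  80  80  82  81  87 107 120 104  80  74  72  73  73  73  73  73  73]
158 [120 117 112 105  97  96 106 112  99  84  82  81  76  74  74  72  73  74]
159 [145 150 143 128 117 114 117 119 110 105 104  99  91  86  82  81  81  82]
160 [152 164 156 138 128 127 129 128 127 124 123 119 112 106 104 101 103 102]
```

View pics/top4.png

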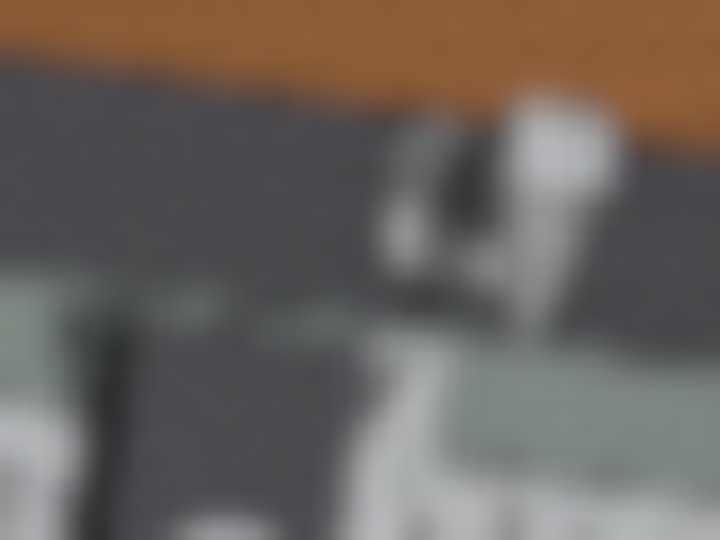

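Run:
```python
from h import *
for yd in (-8.8,-9.1,-9.4):
    y=np.radians(yd);Y=np.array([-np.sin(y),np.cos(y)]);X=np.array([np.cos(y),np.sin(y)])
    f=ray("top",324.25,161,72.5)[:2];t=ray("top",328.85,157.5,57.5)[:2]
    print(yd,f@Y,t@Y,(f-t)@Y,(f-t)@X)
```

```text
-8.8 -12.031406513822446 -23.30498428410521 11.273577770282765 -10.450509858348791
-9.1 -8.766176683494187 -19.984881426724055 11.218704743229868 -10.509394650801285
-9.4 -5.5007065240039 -16.664230673723253 11.163524149719345 -10.567991322890643
```

Remaining gap is about 11.2 mm, or 26 mm of rim. Next is a 24 mm stroke, leaving a little for correction.

```bash
python3 -m creep '[{"translation":[0.5,4,0],"delta_rot":[0,0,0]},{"translation":[0.5,4,0],"delta_rot":[0,0,0]},{"translation":[0.5,4,0],"delta_rot":[0,0,0]},{"translation":[0.5,4,0],"delta_rot":[0,0,0]},{"translation":[0.5,4,0],"delta_rot":[0,0,0]}]'
python3 -m creep '[{"translation":[0.5,4,0],"delta_rot":[0,0,0]},{"translation":[0.5,4,0],"delta_rot":[0,0,0]},{"translation":[0.5,4,0],"delta_rot":[0,0,0]},{"translation":[0.38,2.37,0],"delta_rot":[0,0,0]},{"translation":[0,0,0],"delta_rot":[0,0,0]}]'
python3 -m creep '[{"translation":[0,0,-3],"delta_rot":[0,0,0]},{"translation":[0,0,-3],"delta_rot":[0,0,0]},{"translation":[0,0,-1.5],"delta_rot":[0,0,0]},{"translation":[0,0,-0.3],"delta_rot":[0,0,0]},{"translation":[0,0,0],"delta_rot":[0,0,0]}]'
```

```text
time_s: 7.93
ee_pos: [508.9, -202.3, 210.1]
ee_rot: [92.2, 90.0, -6.8]
force: [0.5, 0.2, 1.2]
gripper_width: 0.7
time_s: 8.35
ee_pos: [528.2, -56.0, 210.3]
ee_rot: [164.6, 89.9, 65.9]
force: [0.3, -0.2, -0.3]
gripper_width: 0.5
time_s: 8.77
ee_pos: [527.3, -60.8, 131.3]
ee_rot: [-82.4, 89.9, 178.6]
force: [-0.8, -0.2, 0.7]
gripper_width: 0.6
```

```bash
python3 -m creep '[{"translation":[0,0,-0.5],"delta_rot":[0,0,0]},{"translation":[0,0,-0.4],"delta_rot":[0,0,0]},{"translation":[0,0,-0.2],"delta_rot":[0,0,0]},{"translation":[0,0,-0.1],"delta_rot":[0,0,0]},{"translation":[0,0,0],"delta_rot":[0,0,0]}]'
```

```text
time_s: 9.18
ee_pos: [529.1, -60.9, 121.4]
ee_rot: [84.6, 89.8, -14.5]
force: [-0.4, -0.7, 6.0]
gripper_width: 0.4
```

```bash
python3 -m creep '[{"translation":[-0.047,-0.296,-0.05],"delta_rot":[0,0,0]},{"translation":[-0.047,-0.296,0],"delta_rot":[0,0,0]},{"translation":[-0.047,-0.296,0],"delta_rot":[0,0,0]},{"translation":[-0.047,-0.296,0],"delta_rot":[0,0,0]}]'
python3 -m creep '[{"translation":[-0.047,-0.296,0],"delta_rot":[0,0,0]},{"translation":[-0.047,-0.296,0],"delta_rot":[0,0,0]},{"translation":[-0.047,-0.296,0],"delta_rot":[0,0,0]},{"translation":[-0.047,-0.296,0],"delta_rot":[0,0,0]},{"translation":[0,0,0],"delta_rot":[0,0,0]}]'
python3 -m creep '[{"translation":[0,0,0],"delta_rot":[0,0,0]},{"translation":[0,0,1],"delta_rot":[0,0,0]},{"translation":[0,0,2],"delta_rot":[0,0,0]},{"translation":[0,0,3],"delta_rot":[0,0,0]},{"translation":[0,0,3],"delta_rot":[0,0,0]}]'
python3 -m creep '[{"translation":[-0.5,-4,0],"delta_rot":[0,0,0]},{"translation":[-0.5,-4,0],"delta_rot":[0,0,0]},{"translation":[-0.5,-4,0],"delta_rot":[0,0,0]},{"translation":[-0.5,-4,0],"delta_rot":[0,0,0]},{"translation":[-0.5,-4,0],"delta_rot":[0,0,0]}]'
python3 -m creep '[{"translation":[-0.5,-4,0],"delta_rot":[0,0,0]},{"translation":[-0.5,-4,0],"delta_rot":[0,0,0]},{"translation":[-0.5,-4,0],"delta_rot":[0,0,0]},{"translation":[0,0,0],"delta_rot":[0,0,0]},{"translation":[0,0,0],"delta_rot":[0,0,0]}]'
python3 m.py pics/top5.png 329
```

```text
time_s: 9.52
ee_pos: [527.2, -72.2, 121.1]
ee_rot: [106.1, 89.8, 7.1]
force: [-0.2, 1.0, 6.1]
gripper_width: 0.6
time_s: 9.93
ee_pos: [525.0, -84.5, 121.1]
ee_rot: [96.1, 89.8, -2.9]
force: [-0.7, 0.8, 5.3]
gripper_width: 0.7
time_s: 10.35
ee_pos: [523.5, -84.1, 210.7]
ee_rot: [-91.2, 89.9, 169.8]
force: [0.0, -0.1, 0.3]
gripper_width: 0.6
time_s: 10.77
ee_pos: [498.6, -285.9, 210.6]
ee_rot: [75.4, 89.9, -23.6]
force: [0.2, -0.7, 0.1]
gripper_width: 0.5
time_s: 11.18
ee_pos: [483.4, -405.9, 209.5]
ee_rot: [175.0, 90.0, 75.7]
force: [-0.0, 0.4, 0.2]
gripper_width: 0.7
156 [ 71  69  64  68  76  85  98 115 129 116  90  74  72  72  72  72  73  72
  72  73  73  73]
157 [ 70  62  60  70  76  81  86 107 118 102  80  73  73  72  72  72  71  71
  72  74  72  73]
158 [ 68  63  65  79  96 102 104 110 114  98  84  81  79  76  74  73  72  73
  73  73  73  71]
159 [ 70  67  71  90 117 133 138 137 126 110 102 100  95  89  84  79  78  79
  81  80  75  72]
160 [ 73  72  77  99 131 155 166 162 144 126 120 118 115 108 104 101  98 100
 100  94  87  82]
161 [ 75  75  81 106 141 165 177 172 152 134 127 12
[... 613 characters left out ...]
52 [139 120  87  71  75  94 121 145 148 131 105  83  74  74  73  74  73  73]
153 [140 123  98  91  99 113 128 144 145 128  98  79  74  75  74  74  74  73]
154 [122 109  97 101 116 131 132 141 139 118  88  75  74  76  75  75  74  74]
155 [ 90  84  83  94 109 123 128 137 130 103  79  73  74  73  74  74  75  73]
156 [ 70  65  69  77  86  99 116 130 118  91  75  73  72  73  73  74  72  73]
157 [ 63  61  71  78  82  87 108 119 103  81  74  74  73  73  73  72  72  73]
158 [ 65  67  81  98 104 105 112 115 100  85  82  81  78  74  73  72  74  74]
159 [ 68  73  92 119 135 140 139 128 113 105 104  98  91  86  81  80  81  83]
160 [ 74  78 100 132 156 168 164 147 130 124 122 119 112 107 104 102 103 103]
```

View pics/top5.png

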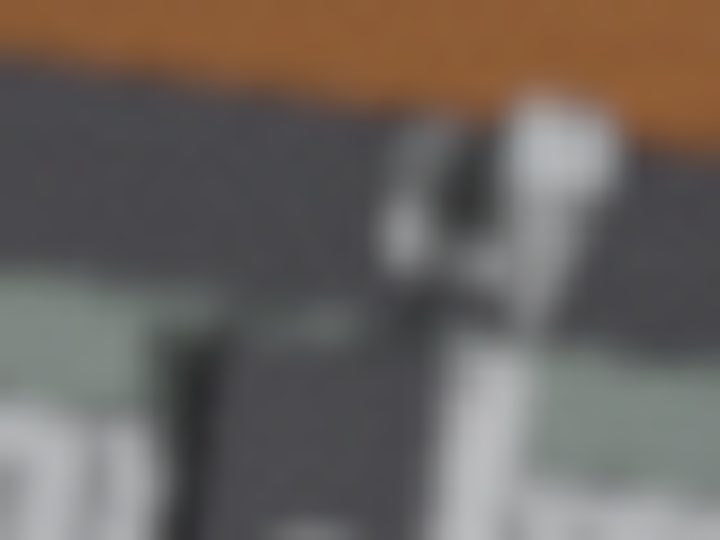

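```bash
cat > e.py <<'E'
from h import *
import sys
from scipy.optimize import curve_fit
from scipy.special import erf
F=np.load("avg.npy")[:,:,0]
y=np.radians(-9.1);Y=np.array([-np.sin(y),np.cos(y)])
c0=float(sys.argv[1])
# strip = dark | bright | green : fit two blurred steps per row
def f(u,a,b,c,e1,e2,s): return a+(b-a)/2*(1+erf((u-e1)/s))+(c-b)/2*(1+erf((u-e2)/s))
for v in list(range(160,166))+list(range(183,190)):
    e=c0-.123*(v-161); u=np.arange(int(e)-10,int(e)+7)
    try:
        p,_=curve_fit(f,u,F[v,u],[75,180,127,e-4,e,1.2]); print(v,p.round(2),'faceY',(ray("top",p[4],v,72.5)[:2]@Y).round(2))
    except Exception as x: print(v,'fail')
for t in ((328.9,157.5),(329.05,157.5),(329.2,157.5)): print(t,ray("top",*t,57.5)[:2]@Y)
E
python3 e.py 328.9
```

```text
160 [ 72.25 170.74 111.64 324.75 329.23   1.71] faceY -18.8
161 [ 74.73 180.91 123.88 324.66 329.01   1.63] faceY -18.61
162 [ 74.63 182.64 126.48 324.36 328.84   1.43] faceY -18.51
163 [ 74.78 186.98 126.54 324.25 328.6    1.38] faceY -18.29
164 [ 74.89 187.29 125.96 324.13 328.43   1.32] faceY -18.18
165 [ 75.21 188.94 123.84 323.99 328.3    1.41] faceY -18.19
183 [ 75.59 184.94 180.12 321.99 326.23   2.11] faceY -18.62
184 [ 74.73 186.03 179.05 321.97 326.51   2.46] faceY -19.46
185 [ 75.55 180.53 173.38 321.73 326.35   2.21] faceY -19.38
186 [ 76.43 168.85 154.42 321.12 325.89   1.55] faceY -18.7
187 [ 74.35 168.62 130.57 320.77 325.45   1.17] faceY -18.07
188 [ 73.08 173.61 123.3  320.8  325.21   1.26] faceY -17.83
189 [ 84.24 162.64 124.26 321.05 325.23   1.09] faceY -18.13
(328.9, 157.5) -20.090156449543155
(329.05, 157.5) -20.40598033796713
(329.2, 157.5) -20.721802456351913
```

Remaining gap is about 2.1 mm, or 5 mm of rim plus a little take-up. This will be a short stroke of 5.4 mm.

```bash
python3 -m creep '[{"translation":[0.5,4,0],"delta_rot":[0,0,0]},{"translation":[0.5,4,0],"delta_rot":[0,0,0]},{"translation":[0.5,4,0],"delta_rot":[0,0,0]},{"translation":[0.5,4,0],"delta_rot":[0,0,0]},{"translation":[0.5,4,0],"delta_rot":[0,0,0]}]'
python3 -m creep '[{"translation":[0.5,4,0],"delta_rot":[0,0,0]},{"translation":[0.5,4,0],"delta_rot":[0,0,0]},{"translation":[0.5,4,0],"delta_rot":[0,0,0]},{"translation":[0.33,2.07,0],"delta_rot":[0,0,0]},{"translation":[0,0,0],"delta_rot":[0,0,0]}]'
python3 -m creep '[{"translation":[0,0,-3],"delta_rot":[0,0,0]},{"translation":[0,0,-3],"delta_rot":[0,0,0]},{"translation":[0,0,-1.5],"delta_rot":[0,0,0]},{"translation":[0,0,-0.3],"delta_rot":[0,0,0]},{"translation":[0,0,0],"delta_rot":[0,0,0]}]'
python3 -m creep '[{"translation":[0,0,-0.5],"delta_rot":[0,0,0]},{"translation":[0,0,-0.4],"delta_rot":[0,0,0]},{"translation":[0,0,-0.2],"delta_rot":[0,0,0]},{"translation":[0,0,-0.1],"delta_rot":[0,0,0]},{"translation":[0,0,0],"delta_rot":[0,0,0]}]'
```

```text
time_s: 12.0
ee_pos: [509.0, -201.9, 209.7]
ee_rot: [95.5, 90.0, -3.5]
force: [-0.2, -0.3, -0.3]
gripper_width: 0.5
time_s: 12.42
ee_pos: [527.6, -59.0, 209.8]
ee_rot: [161.7, 89.9, 63.0]
force: [0.6, 0.1, 0.1]
gripper_width: 0.6
time_s: 12.83
ee_pos: [526.8, -63.8, 130.8]
ee_rot: [-81.2, 89.9, 179.8]
force: [-0.6, -0.2, 0.4]
gripper_width: 0.3
time_s: 13.25
ee_pos: [528.6, -63.9, 121.0]
ee_rot: [85.1, 89.8, -13.9]
force: [0.1, -0.3, 6.2]
gripper_width: 0.8
```

```bash
python3 -m creep '[{"translation":[0,0,0],"delta_rot":[0,0,0]},{"translation":[0,0,0],"delta_rot":[0,0,0]}]'
python3 -m creep '[{"translation":[-0.021,-0.133,0],"delta_rot":[0,0,0]},{"translation":[-0.021,-0.133,0],"delta_rot":[0,0,0]},{"translation":[-0.021,-0.133,0],"delta_rot":[0,0,0]},{"translation":[-0.021,-0.133,0],"delta_rot":[0,0,0]},{"translation":[0,0,0],"delta_rot":[0,0,0]}]'
python3 -m creep '[{"translation":[0,0,0],"delta_rot":[0,0,0]},{"translation":[0,0,0],"delta_rot":[0,0,0]},{"translation":[0,0,1],"delta_rot":[0,0,0]},{"translation":[0,0,4],"delta_rot":[0,0,0]},{"translation":[0,0,4],"delta_rot":[0,0,0]}]'
python3 -m creep '[{"translation":[-0.5,-4,0],"delta_rot":[0,0,0]},{"translation":[-0.5,-4,0],"delta_rot":[0,0,0]},{"translation":[-0.5,-4,0],"delta_rot":[0,0,0]},{"translation":[-0.5,-4,0],"delta_rot":[0,0,0]},{"translation":[-0.5,-4,0],"delta_rot":[0,0,0]}]'
python3 -m creep '[{"translation":[-0.5,-4,0],"delta_rot":[0,0,0]},{"translation":[-0.5,-4,0],"delta_rot":[0,0,0]},{"translation":[-0.5,-4,0],"delta_rot":[0,0,0]},{"translation":[0,0,0],"delta_rot":[0,0,0]},{"translation":[0,0,0],"delta_rot":[0,0,0]}]'
python3 m.py pics/top6.png 330 | sed -n '/cone/,$p'|tail -6; python3 e.py 329.9
```

```text
time_s: 13.42
ee_pos: [528.6, -63.9, 121.2]
ee_rot: [85.9, 89.8, -13.2]
force: [-0.7, -0.3, 5.8]
gripper_width: 0.5
time_s: 13.83
ee_pos: [527.8, -68.8, 121.2]
ee_rot: [99.9, 89.8, 0.8]
force: [-0.9, 1.4, 5.5]
gripper_width: 0.7
time_s: 14.25
ee_pos: [525.2, -68.7, 209.8]
ee_rot: [-88.8, 89.8, 172.2]
force: [1.0, -0.3, 0.4]
gripper_width: 0.5
time_s: 14.67
ee_pos: [501.1, -270.6, 210.7]
ee_rot: [70.0, 89.9, -29.0]
force: [1.2, 0.1, 0.8]
gripper_width: 0.5
time_s: 15.08
ee_pos: [485.9, -390.7, 209.7]
ee_rot: [118.9, 90.0, 19.7]
force: [0.3, 0.3, 0.0]
gripper_width: 0.6
155 [ 90  85  83  93 109 124 129 138 129 103  80  74  73  73  74  74  74  75]
156 [ 69  66  70  78  87 100 116 129 118  92  75  73  73  73  73  73  73  73]
157 [ 65  62  66  74  79  87 107 120 104  82  73  74  73  73  73  72  74  74]
158 [ 63  64  70  82  94 101 114 117 102  86  82  82  78  76  72  72  73  74]
159 [ 69  69  74  88 111 131 140 136 119 107 103  99  91  85  81  80  80  82]
160 [ 74  72  76  90 122 153 167 162 144 129 124 118 112 108 105 103 103 102]
160 [ 72.15 173.14 108.55 326.09 330.12   1.74] faceY -20.63
161 [ 73.84 184.31 123.89 326.13 329.83   1.58] faceY -20.31
162 [ 75.39 186.79 126.32 325.86 329.7    1.64] faceY -20.29
163 [ 74.71 181.65 125.74 325.35 329.75   1.49] faceY -20.66
164 [ 74.79 179.54 125.43 325.13 329.64   1.35] faceY -20.69
165 [ 74.83 177.   122.96 325.02 329.64   1.28] faceY -20.95
183 [ 76.5  194.67 180.97 323.97 326.     1.49] faceY -18.15
184 [ 76.11 191.01 179.88 324.04 326.33   1.33] faceY -19.09
185 [ 76.66 175.69 639.59 324.02 333.92   1.12] faceY -35.01
186 [ 77.18 557.44 158.81 324.81 324.99   1.43] faceY -16.84
187 [ 76.35 888.23 136.19 324.99 325.11   1.55] faceY -17.37
188 [ 73.11 970.62 124.2  324.67 324.85   2.51] faceY -17.08
189 [ 80.33 141.62 123.15 322.67 327.25   1.66] faceY -22.29
(328.9, 157.5) -20.090156449543155
(329.05, 157.5) -20.40598033796713
(329.2, 157.5) -20.721802456351913
```

View pics/top6.png

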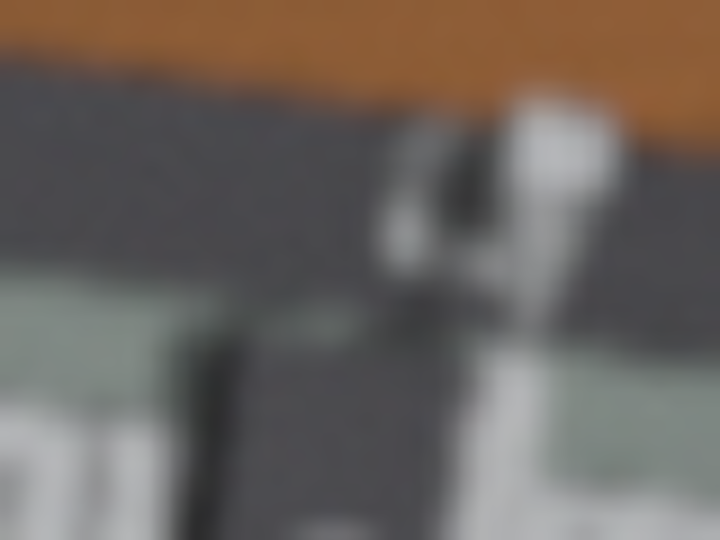

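The gap estimate is now about 0 (face −20.5, tip −20.1 to −20.7). I'll cross-check in the side view.

Run:
```python
from h import *
F=np.mean([optics.grab_frame("side")[0].astype(float) for _ in range(8)],0)
y=np.radians(-9.1);X=np.array([np.cos(y),np.sin(y)]);Y=np.array([-np.sin(y),np.cos(y)])
def W(gx,gy,z): return [*(gx*X+gy*Y),z]
crop(np.clip(F,0,255).astype(np.uint8),222,160,50,36,16,"pics/side6.png")
q=lambda p:((p+.5-np.array([222,160]))*16-.5).round(0)
t=ray("top",329.05,157.5,57.5); print('tip',q(proj("side",t)), t@[*X,0])
for gx in (629.5,597,565.5): print('face top edge',gx,q(proj("side",W(gx,-20.5,72.5))),'1mm->',q(proj("side",W(gx,-21.5,72.5))))
```

```text
tip [228. 189.] 634.2040156416105
face top edge 629.5 [256. 102.] 1mm-> [258.  99.]
face top edge 597 [471. 125.] 1mm-> [472. 122.]
face top edge 565.5 [681. 147.] 1mm-> [683. 143.]
```

View pics/side6.png

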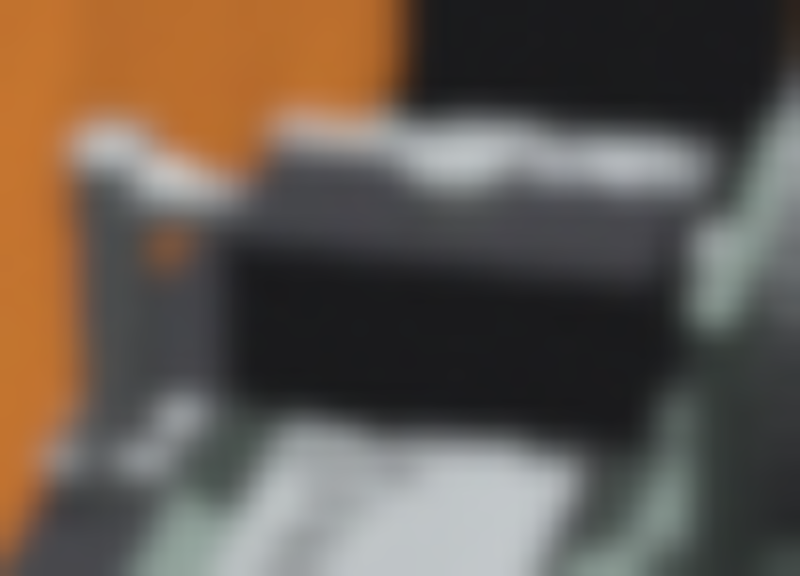

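The side view shows the stop's top edge near (275,109) and the cone tip near (235,195). Both sit about 5 zoomed pixels below where the top-view measurements predict, so the offset is shared and the two views agree. The hand is clear, so I'm handing in.

Run:
```python
from h import *
p,d=optics.grab_frame("top"); cv2.imwrite("pics/final.png",cv2.cvtColor(p,cv2.COLOR_RGB2BGR))
from workcell import env
print(readout.state()['time_s'],env.job_done())
```

```text
the job is handed in; nothing more can be done
15.9333 None
```

View pics/final.png

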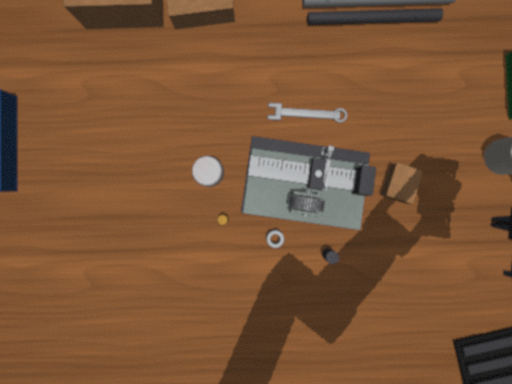

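The stop is set at the index and the job was handed in at 15.9 s. I rolled the wheel with the closed fingertips in four strokes of about 36, 36, 24 and 5 mm. The upward force read about 5 to 7 N throughout. I then moved the hand well clear.

- **Alignment, top view:** along the gauge's y, the stop's face measured −20.5 mm and the index tip −20.1 to −20.7 mm, so they line up to about 0.5 mm. The distance the wheel was rolled gives about −20.4 mm, which agrees.
- **Top-view fits that failed:** in that last measurement, the edge fits at the wheel end of the stop gave scattered values, so I ignored them. I used only the end nearest the index.
- **Alignment, side view:** both the face and the tip appeared about 0.3 camera pixels below where the top view predicted. That is a shared calibration offset of roughly 1.5 mm, so this check is coarse, but it agrees.
- **Bystanders:** in the last picture they stand where they did at the start, by eye. I did not measure their positions.

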